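# Shim a slide carton tight in the labelling jig and hold it

### The arm

A 6-joint arm with a two-finger parallel gripper is mounted at the origin on a cart in front of the work surface, level with it; the furniture and walls round the work are solid. World frame = base frame: x ahead of the robot, y to its left, z up, the work surface at z = 0. Lengths are in m, angles in degrees, forces in N, time in s.
With the tool pointing down it reaches from about 0.375 to 0.9 m from the base axis. Payload 3.1 kg.
Tool frame: the origin (TCP) lies on the centre line of the jaws, within the pads' length; the fingertips stand 14 mm ahead of it and the grasp point (between the pads) lies 5 mm behind it (bot.tips_ahead is the distance from the TCP to the fingertips, in m); z points along the fingers, y is the line along which they close (so a half turn about z gives the same grasp; the last joint's range is limited). The gripper opens to 87 mm and grips with 3 to 60 N. Pads are 19 mm wide; open, the fingers measure 117 mm over their backs; the gripper's body (75 mm by 190 mm) begins 51 mm behind the grasp point.
Start: joints at [-76.003, 30.224, 82.088, -0, 67.689, -10.227], TCP at [0.256, -0.57, 0.237] pointing down, gripper open.
Joint ranges: [-176.69, 176.69], [-43.24, 126.21], [12.49, 139.97], [-82, 262], [0, 151.66], [-163.58, 163.58]. Speed limits (degrees/s): [159.86, 159.86, 180, 180, 180, 180].

### API

Orientations are given as a 3x3 rotation matrix whose columns are the frame's x, y, z axes.
In Python, from rig import bot gives the robot as it stands.
- The arm moves only by the tool play_rows, never from a script. Its argument "moves" is a list that holds one entry, the list of rows, each a list of 6 numbers: the shift along the tool's x, y, z in mm, then the turn, a rotation vector about the tool's x, y, z in rad. A call has 1 to 5 rows; each row shifts and turns the commanded pose from where the row before left it, along the tool's axes as they then stand; what a row does not reach is not made up. A row lasts 1/10 s, in which the tool goes at most 50 mm and 8.59 degrees, less where a joint would pass 70% of its speed; a pose out of reach is approached as far as the arm can. A call with a gripper value outside its range is refused whole. "fingers" is the opening, from -1 (shut) to 1 (fully open), set as the call begins (left out, the last holds). The fingers move at their own pace and stop on an object; the grip force is fixed at half the most. Time passes only in rows, so rows that do not move let the fingers close. It gives the time, the measured TCP pose, the force, the opening and the grip force at its end, in the units of the state.
- bot.read_state(): the state, without advancing time (a new reading comes with each control period).
- bot.capture(name): name is "scene" or "side" or "wrist"; returns a dict with "image" (400x640x3 uint8, blue, green, red), "fx", "fy", "cx", "cy" (pixels), "distortion" ([k1, k2, p1, p2, k3] as OpenCV has them; the pictures are not rectified), "R" (3x3) and "t" (3): a world point X has camera coordinates R X + t. Camera axes: x right, y down, z forward; pixel columns grow to the right and rows downward; lengths in m; the calibration is good to about 2 mm. A picture is of the moment at which its call begins. There is no depth.
- bot.hand_in(): hands the job in; it is judged then, once.
Trained networks look in a picture, given as the dict that the camera call returned (one of the last four; its "shot" number tells which), for a name from the list of things; names that differ only in an ending like _2 or _b are one class to them, and where a whole thing is asked for, a point or a joint stands for the part that bears it (a point fixed in the world has none). Each returns a list of dicts, best first, with "confidence" (0 to 1); they miss things now and then, are a little off and sometimes report something else, mostly with a low value. They report only what shows in the picture. A call takes as long as a camera call. They do not tell look-alikes from the thing itself.
- bot.search_frame(picture, query): "centre" ([column, row] in pixels, amid what is visible of it).
- bot.silhouettes(picture, query): "pixels" (400x640 bool, what is visible of it) and "centre" ([column, row] in pixels, amid what is visible of it).
- bot.pinpoint(picture, query): "centre" ([column, row] in pixels: a listed point, or the origin of a listed thing).
The state is a dict: "time_s": time; "joint_positions": joint angles; "qvel": joint speeds; "tau": joint torques, N m; "position": TCP position; "tcp_rot": TCP orientation; "force": force on the tool from outside, world axes, zero at the start; "moment": the same for the moment, N m; "opening": opening from 0.0 (shut) to 1.0 (fully open); "grasp_force": force on a finger pad.
Only numpy, scipy, OpenCV 4.12 (cv2) and the standard library are available. Lean on these libraries where they do the work, as an engineer would, in place of code of your own. Each camera call takes 0.05 s, during which the arm holds its last target. There are 200 camera calls.

### The job

The carton of slides has to be held firm in the labelling jig, but the jaw's short travel does not reach it. Take spacers from the rack and stand them upright, square and flat against one another in the gap between the carton and the jaw, as many as it takes for the jaw to close on the stack (leave the rest in the rack). Then push the jaw by its post until you feel the stack go solid against the end stop and the jaw's sprung pad is pressed in about halfway, and finish while still holding the jaw pushed there; do not crush the carton, and leave the other things on the bench alone.

Things in the scene. Friction and masses are not known exactly. Their poses are not given: they have to be found in the camera images.
- jig: Fixed aluminium jig plate, 215 x 130 x 12 mm. x: direction in which the jaw closes, from jaw to carton and stop; z up. Origin: on the bench (underside), on the centre line, below the front face of the jaw's pad when fully back; the plate runs from x = -85 to +130 mm, its top 12 mm above the origin. A tall microtome stands just to its right (-y): swing past it high or drawn in.
- jaw (a joint): Travel of the grey sliding jaw in m along the jig's +x: 0 fully back (as it starts), 0.036 end of travel. Slides stiffly (about 1 N). The front face of its pad lies at jig x = jaw - pad.
- pad (a joint): How far the sprung pad in front of the jaw is pressed back into it, in m: 0 free, 0.012 fully in; 800 N/m, so halfway (0.006) is about 5 N; 0.004 to 0.0105 counts as about halfway. The pad is 36 mm wide, from 14 to 40 mm above the bench, its front face at jig x = 0 when jaw and pad read 0. If the jaw is let go, the spring drives it back.
- jaw_grip (a point): Point for gripping the black upright post on the jaw: on the post's axis, 66 mm above the bench, 42 mm behind the pad's front face. The post is 22 mm across (jig y) by 18 mm (jig x), and rises from 31 to 81 mm above the bench. It moves with the jaw.
- stop: Steel end stop, fixed on the jig, 14 mm thick (x) x 110 mm (y) x 36 mm tall. Origin: centre of its underside, 12 mm above the bench; axes as the jig's. Its place along the jig differs each time.
- carton: Carton of glass slides, loose, lying on the jig plate with its long side across, just touching the end stop. 30 mm (its x) x 106 mm (its y) x 28 mm tall, 0.14 kg; origin centre of the underside, axes as the jig's. Its near face, 15 mm to the -x side of the origin, and the jaw's pad bound the gap, which is 41 to 73 mm wide at the start and usually takes two or three spacers.
- rack: Grey rack block, fixed, 146 x 66 x 16 mm, origin centre of the underside on the bench. Four pockets 10 mm deep at x = -51, -17, 17, 51 mm, each 19 mm (x) x 47 mm (y), with their floor 6 mm above the bench.
- spacer_1: Aluminium spacer, all four alike, loose, 0.07 kg, standing upright in a pocket of the rack. Lower body 16 mm thick (x) x 44 mm wide (y) x 30 mm tall; on it a grip tab 8 mm thick (x) x 32 mm wide (y), from 30 to 60 mm above the origin; take the tab across its 32 mm. Origin: centre of the underside, z up; at the start its axes are the rack's.
- spacer_2: Aluminium spacer, all four alike, loose, 0.07 kg, standing upright in a pocket of the rack. Lower body 16 mm thick (x) x 44 mm wide (y) x 30 mm tall; on it a grip tab 8 mm thick (x) x 32 mm wide (y), from 30 to 60 mm above the origin; take the tab across its 32 mm. Origin: centre of the underside, z up; at the start its axes are the rack's.
- spacer_3: Aluminium spacer, all four alike, loose, 0.07 kg, standing upright in a pocket of the rack. Lower body 16 mm thick (x) x 44 mm wide (y) x 30 mm tall; on it a grip tab 8 mm thick (x) x 32 mm wide (y), from 30 to 60 mm above the origin; take the tab across its 32 mm. Origin: centre of the underside, z up; at the start its axes are the rack's.
- spacer_4: Aluminium spacer, all four alike, loose, 0.07 kg, standing upright in a pocket of the rack. Lower body 16 mm thick (x) x 44 mm wide (y) x 30 mm tall; on it a grip tab 8 mm thick (x) x 32 mm wide (y), from 30 to 60 mm above the origin; take the tab across its 32 mm. Origin: centre of the underside, z up; at the start its axes are the rack's.
- forceps: Straight forceps lying on the bench, 125 mm long; bystander, origin centre of the underside.
- marker: Marker pen lying on the bench, 135 mm long, 17 mm thick; bystander, origin centre of the underside.
- cassette: Tissue cassette, 29 x 48 x 12 mm, on the bench; bystander, origin centre of the underside.
Mind the look-alikes: they are no part of the job. What is shaped like the spacer_4 but red or turquoise is not meant.

How it is judged:
By the outcome, as a careful person would: the job done as asked, in the order asked, and still so for the second after the job is handed in, while the arm keeps its last pose, push and grip.
It also fails if it takes over 72 s, if anything falls off the work surface, if the arm or the gripper's body presses on something with over 40 N, if the wrist force passes 120 N, or if a joint passes its speed limit or range.

## Working session

There is one attempt and no reset: what is moved stays moved. The work goes in short steps, Python scripts to look and compute and a tool call to move; the robot and the scene stay as the last step left them, time stands still between calls to the robot, and variables do not carry over. Pictures are saved under pics/ and viewed, at most 10 in all, crops included, and the job is handed in when it is done.

Besides the shell and the picture viewer there is one more tool, called after "Emit:" by a JSON object that holds its "name" and its "arguments", one argument or row to a line. play_rows: Moves the arm, as the interface text tells. Its arguments: {"type":"object","properties":{"moves":{"type":"array","items":{"type":"array","items":{"type":"array","items":{"type":"number"}}}},"fingers":{"type":"number"}},"required":["moves"]}

```bash
ls; mkdir -p pics; cat > h.py <<'E'
import numpy as np, cv2
from rig import bot
def K(c): return np.array([[c['fx'],0,c['cx']],[0,c['fy'],c['cy']],[0,0,1.]]), np.array(c['distortion'],float)
def proj(c,X):
    k,d=K(c); r=cv2.Rodrigues(np.array(c['R'],float))[0]
    return cv2.projectPoints(np.array(X,float).reshape(-1,1,3),r,np.array(c['t'],float),k,d)[0].reshape(-1,2)
def onplane(c,px,z):
    k,d=K(c); u=cv2.undistortPoints(np.array(px,float).reshape(-1,1,2),k,d).reshape(-1,2)
    R=np.array(c['R']);t=np.array(c['t']); o=-R.T@t
    v=np.c_[u,np.ones(len(u))]@R
    return o+v*((z-o[2])/v[:,2])[:,None]
E
python3 - <<'E'
from h import *
s=bot.read_state(); print({k:np.round(v,3).tolist() for k,v in s.items()})
for n in ("scene","side"):
    c=bot.capture(n); cv2.imwrite(f"pics/{n}0.png",c['image'])
    print(n,np.round(-np.array(c['R']).T@c['t'],3))
    for q in ("jig","jaw_grip","stop","carton","rack","spacer_1","forceps","marker","cassette"):
        print(q,[(np.round(r['centre']).tolist(),round(r['confidence'],2),onplane(c,r['centre'],{'jaw_grip':.066,'stop':.012,'carton':.012,'spacer_1':.006}.get(q,0))[0][:2].round(3).tolist()) for r in bot.pinpoint(c,q)])
E
```

```text
pics
{'time_s': 0.0, 'joint_positions': [-76.003, 30.278, 82.158, -0.001, 67.688, -10.228], 'qvel': [0.043, 0.041, 0.014, -0.025, 0.049, -0.006], 'tau': [-0.001, -44.005, -17.659, 0.063, 0.058, -0.0], 'position': [0.256, -0.569, 0.236], 'tcp_rot': [[0.912, 0.41, -0.001], [0.41, -0.912, 0.002], [0.0, -0.002, -1.0]], 'force': [0.234, -0.55, 0.225], 'moment': [0.019, 0.013, 0.003], 'grasp_force': 0.0, 'opening': 0.998}
scene [-0.102 -0.065  0.756]
jig [([349.0, 248.0], 0.72, [0.546, 0.231])]
jaw_grip [([337.0, 235.0], 0.56, [0.512, 0.242])]
stop [([372.0, 225.0], 0.77, [0.622, 0.212])]
carton [([366.0, 230.0], 0.89, [0.599, 0.217])]
rack []
spacer_1 [([229.0, 211.0], 0.83, [0.519, 0.519]), ([268.0, 237.0], 0.81, [0.491, 0.394]), ([254.0, 242.0], 0.74, [0.463, 0.413]), ([312.0, 200.0], 0.74, [0.639, 0.37]), ([292.0, 220.0], 0.57, [0.56, 0.376])]
forceps []
marker [([228.0, 280.0], 0.77, [0.358, 0.405])]
cassette [([421.0, 185.0], 0.59, [0.813, 0.168])]
side [0.389 1.08  0.806]
jig [([325.0, 200.0], 0.74, [0.551, 0.212]), ([258.0, 208.0], 0.48, [0.728, 0.28])]
jaw_grip [([340.0, 192.0], 0.97, [0.502, 0.243])]
stop [([342.0, 187.0], 0.64, [0.508, 0.162]), ([298.0, 197.0], 0.54, [0.626, 0.225])]
carton [([307.0, 198.0], 0.62, [0.6, 0.226])]
rack [([327.0, 250.0], 0.63, [0.51, 0.393])]
spacer_1 [([308.0, 240.0], 0.76, [0.563, 0.375]), ([335.0, 250.0], 0.67, [0.49, 0.396]), ([311.0, 291.0], 0.55, [0.524, 0.527]), ([281.0, 235.0], 0.52, [0.637, 0.372]), ([324.0, 249.0], 0.5, [0.519, 0.398]), ([352.0, 256.0], 0.47, [0.447, 0.406])]
forceps [([256.0, 210.0], 0.63, [0.73, 0.287])]
marker [([387.0, 263.0], 0.9, [0.361, 0.409])]
cassette [([245.0, 182.0], 0.63, [0.8, 0.177])]
```

```bash
python3 - <<'E'
import cv2,numpy as np
a=cv2.imread("pics/scene0.png")[140:320,180:480];b=cv2.imread("pics/side0.png")[140:320,200:460]
a=cv2.resize(a,(800,480),interpolation=3);cv2.imwrite("pics/a.png",a)
cv2.imwrite("pics/b.png",cv2.resize(b,(800,554),interpolation=3))
E
```

```text
(no output)
```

View pics/a.png

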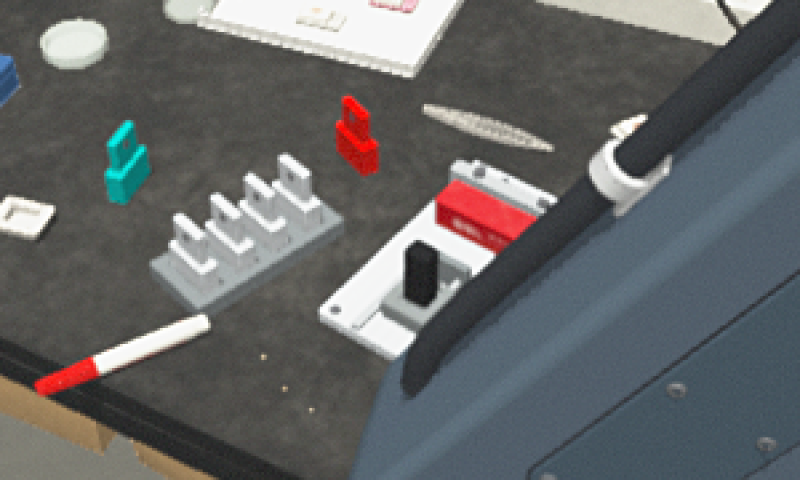

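View pics/b.png

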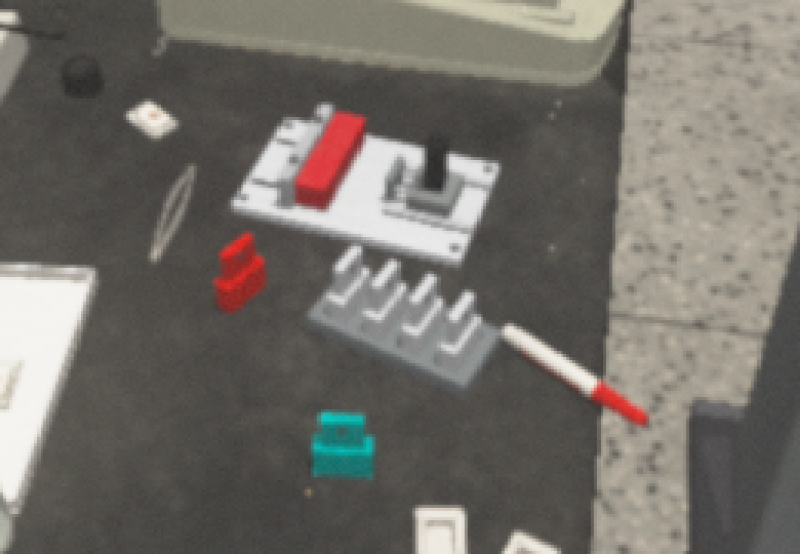

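The four silver spacers stand in the grey rack (scene crop px 190,250 to 300,190). The look-alikes are red (crop 357,135) and turquoise (crop 127,160), and neither is wanted. The jig has a red carton, and the microtome is partly hidden. I'll check how big the microtome is before swinging past it.

View pics/side0.png

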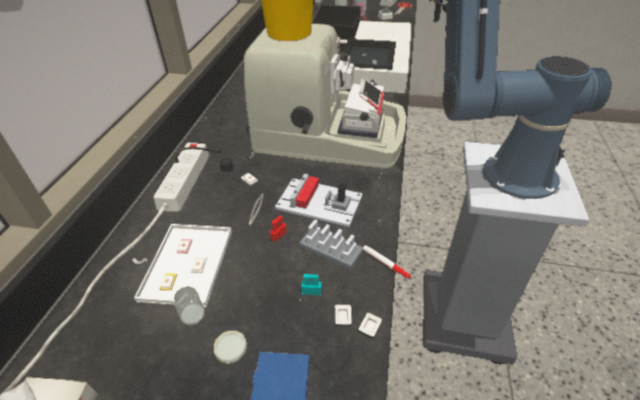

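Emit:
{"name": "play_rows", "arguments": {
  "moves": [
    [[0,-38,-32,0,0,0],[0,-38,-32,0,0,0],[0,-38,-32,0,0,0],[0,-38,-32,0,0,0],[0,-38,-32,0,0,0]]
  ]
}}

```text
time_s: 1.5
position: [0.1779, -0.3951, 0.3977]
tcp_rot: [[0.912, 0.41, -0.0], [0.41, -0.912, -0.0], [-0.0, 0.0, -1.0]]
force: [-0.1, -0.4, 1.0]
opening: 1.003
grasp_force: 0.0
```

Emit:
{"name": "play_rows", "arguments": {
  "moves": [
    [[49,-2.8,0,0,0,-0.113],[49,-2.8,0,0,0,-0.113],[49,-2.8,0,0,0,-0.113],[49,-2.8,0,0,0,-0.113],[49,-2.8,0,0,0,-0.113]]
  ]
}}

```text
time_s: 2.0
position: [0.3643, -0.2383, 0.3968]
tcp_rot: [[0.547, 0.837, 0.001], [0.837, -0.547, -0.001], [-0.0, 0.001, -1.0]]
force: [1.0, -0.2, 0.1]
opening: 0.998
grasp_force: 0.0
```

Emit:
{"name": "play_rows", "arguments": {
  "moves": [
    [[49,-2.8,0,0,0,-0.113],[49,-2.8,0,0,0,-0.113],[49,-2.8,0,0,0,-0.113],[49,-2.8,0,0,0,-0.113],[49,-2.8,0,0,0,-0.113]]
  ]
}}

```text
time_s: 2.5
position: [0.435, -0.0061, 0.3967]
tcp_rot: [[0.013, 1.0, 0.001], [1.0, -0.013, -0.0], [-0.0, 0.001, -1.0]]
force: [1.0, -0.1, -0.6]
opening: 0.998
grasp_force: 0.0
```

Emit:
{"name": "play_rows", "arguments": {
  "moves": [
    [[49,-2.8,0,0,0,-0.113],[49,-2.8,0,0,0,-0.113],[49,-2.8,0,0,0,-0.113],[49,-2.8,0,0,0,-0.113],[49,-2.8,0,0,0,-0.113]]
  ]
}}

```text
time_s: 3.0
position: [0.3704, 0.2277, 0.3967]
tcp_rot: [[-0.524, 0.852, 0.001], [0.852, 0.524, 0.001], [-0.0, 0.001, -1.0]]
force: [0.5, -0.5, 0.6]
opening: 1.004
grasp_force: 0.0
```

Emit:
{"name": "play_rows", "arguments": {
  "moves": [
    [[49,-2.8,0,0,0,-0.113],[30,20,0,0,0,-0.113],[0,25,0,0,0,-0.113],[0,10,0,0,0,-0.08],[0,0,0,0,0,0]]
  ]
}}

```text
time_s: 3.5
position: [0.3652, 0.3284, 0.3964]
tcp_rot: [[-0.823, 0.568, 0.0], [0.568, 0.823, 0.0], [-0.0, 0.0, -1.0]]
force: [-1.0, -1.0, -0.6]
opening: 1.004
grasp_force: 0.0
```

```bash
python3 - <<'E'
from h import *
s=bot.read_state(); print(s['time_s'],s['position'],s['tcp_rot'],s['joint_positions'])
c=bot.capture("wrist"); cv2.imwrite("pics/w1.png",c['image']); print(-np.array(c['R']).T@c['t'],np.array(c['R']),c['fx'])
for q in ("jig","jaw_grip","stop","carton","rack","spacer_1"):
        print(q,[(np.round(r['centre']).tolist(),round(r['confidence'],2),onplane(c,r['centre'],{'jaw_grip':.066,'stop':.012,'carton':.012,'spacer_1':.006}.get(q,0))[0][:2].round(4).tolist()) for r in bot.pinpoint(c,q)])
E
```

```text
3.5 [0.36519999 0.32837064 0.39636007] [[-8.23345774e-01  5.67540024e-01  2.41655635e-04]
 [ 5.67540062e-01  8.23345771e-01  1.38226178e-04]
 [-1.20517256e-04  2.50957194e-04 -9.99999961e-01]] [ 2.88977116e+01  1.03023249e+01  8.72969926e+01  2.44825418e-04
  8.23847335e+01 -2.65234571e+01]
[0.29707228 0.37416606 0.54403415] [[ 5.67116677e-01  8.23637301e-01 -5.20343534e-04]
 [ 7.85129529e-01 -5.40410964e-01  3.02535308e-01]
 [ 2.48898165e-01 -1.71981356e-01 -9.53138036e-01]] 302.26219525302406
jig [([327.0, 254.0], 0.6, [0.5412, 0.2204])]
jaw_grip [([318.0, 253.0], 0.55, [0.5014, 0.2283])]
stop []
carton [([341.0, 283.0], 0.5, [0.6051, 0.2108])]
rack [([388.0, 195.0], 0.56, [0.5034, 0.3855])]
spacer_1 [([385.0, 168.0], 0.86, [0.4547, 0.4063]), ([389.0, 189.0], 0.69, [0.4932, 0.3927]), ([393.0, 200.0], 0.68, [0.5154, 0.3879]), ([392.0, 221.0], 0.64, [0.5514, 0.3647]), ([462.0, 163.0], 0.61, [0.5257, 0.5262])]
```

View pics/w1.png

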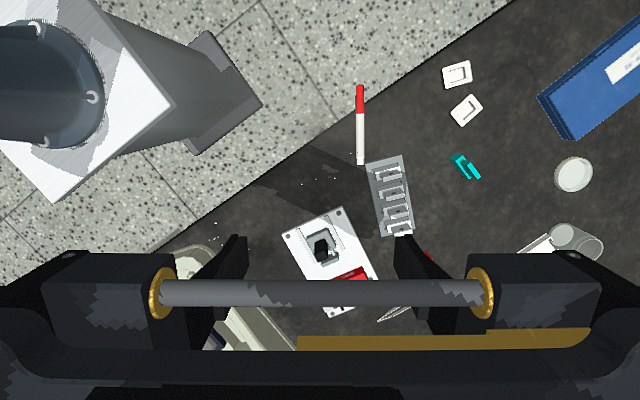

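The wrist view shows the rack at (390,195) with 4 silver spacers in it, the turquoise decoy at (465,165) and the jig at (325,260), half hidden by the gripper. I'll move so that both are in the clear.

Emit:
{"name": "play_rows", "arguments": {
  "moves": [
    [[-40,20,9,0,0,0],[-40,20,9,0,0,0],[-40,20,9,0,0,0],[-40,20,9,0,0,0],[-40,20,9,0,0,0]]
  ]
}}

```text
time_s: 4.35
position: [0.5878, 0.295, 0.3513]
tcp_rot: [[-0.822, 0.57, 0.0], [0.57, 0.822, 0.0], [0.0, 0.0, -1.0]]
force: [0.0, 0.3, 0.3]
opening: 0.997
grasp_force: 0.0
```

Emit:
{"name": "play_rows", "arguments": {
  "moves": [
    [[-40,18,9,0,0,0],[0,0,0,0,0,-0.117],[0,0,0,0,0,-0.117],[0,0,0,0,0,-0.117],[0,0,0,0,0,0]]
  ]
}}

```text
time_s: 4.85
position: [0.6294, 0.2874, 0.3423]
tcp_rot: [[-0.968, 0.252, -0.001], [0.252, 0.968, -0.0], [0.0, -0.0, -1.0]]
force: [0.4, -0.0, -0.1]
opening: 0.998
grasp_force: 0.0
```

```bash
cat > look.py <<'E'
import sys
from h import *
def look(n,png,qs=("jig","jaw_grip","stop","carton","rack","spacer_1")):
    c=bot.capture(n); cv2.imwrite(f"pics/{png}.png",c['image'])
    for q in qs:
        print(n,q,[(np.round(r['centre'],1).tolist(),round(r['confidence'],2),onplane(c,r['centre'],{'jaw_grip':.066,'stop':.012,'carton':.012,'spacer_1':.006}.get(q,0))[0][:2].round(4).tolist()) for r in bot.pinpoint(c,q)])
    return c
E
python3 - <<'E'
from look import *
import pickle
s=bot.read_state(); print(s['time_s'],s['position'],s['tcp_rot'][:2],s['joint_positions'])
cs={n:look(n,n+"2") for n in ("wrist","side","scene")}
pickle.dump(cs,open("cs2.pkl","wb"))
E
```

```text
4.85 [0.62936003 0.28736343 0.34233408] [[-9.67636212e-01  2.52348778e-01 -5.04643714e-04]
 [ 2.52348883e-01  9.67636304e-01 -1.55011863e-04]] [ 1.53094072e+01  3.08747803e+01  6.37150927e+01 -9.35123581e-04
  8.54403599e+01 -6.00739697e+01]
wrist jig [([370.1, 19.8], 0.71, [0.4539, 0.4048]), ([269.5, 111.3], 0.69, [0.5395, 0.2261])]
wrist jaw_grip [([255.7, 83.6], 0.69, [0.5025, 0.2299])]
wrist stop [([274.4, 166.5], 0.74, [0.6233, 0.2101])]
wrist carton [([273.1, 150.6], 0.63, [0.5984, 0.2157])]
wrist rack [([366.1, 60.2], 0.81, [0.5054, 0.3877])]
wrist spacer_1 [([360.1, 96.0], 0.95, [0.5529, 0.3672]), ([370.9, 154.2], 0.75, [0.6441, 0.3648]), ([368.7, 22.6], 0.69, [0.4581, 0.4009]), ([365.5, 67.7], 0.62, [0.5158, 0.3836]), ([460.3, 52.4], 0.59, [0.5296, 0.5237]), ([365.4, 48.3], 0.56, [0.49, 0.3891])]
side jig [([325.2, 204.1], 0.75, [0.546, 0.2285])]
side jaw_grip [([340.3, 184.9], 0.6, [0.5066, 0.2154]), ([248.2, 180.6], 0.42, [0.76, 0.2426])]
side stop [([297.7, 194.8], 0.64, [0.6279, 0.217])]
side carton [([304.5, 197.7], 0.92, [0.6061, 0.2256])]
side rack []
side spacer_1 [([280.3, 236.3], 0.77, [0.6371, 0.3761]), ([350.0, 253.4], 0.73, [0.4521, 0.4001]), ([308.0, 289.2], 0.72, [0.532, 0.5234]), ([334.5, 251.7], 0.7, [0.4907, 0.4018]), ([311.2, 235.8], 0.7, [0.5588, 0.3598]), ([321.3, 248.9], 0.6, [0.5247, 0.3988])]
scene jig [([348.2, 250.0], 0.93, [0.5414, 0.2301])]
scene jaw_grip [([336.4, 235.6], 0.74, [0.5089, 0.2416])]
scene stop [([368.9, 223.8], 0.74, [0.6213, 0.2199]), ([292.3, 220.8], 0.55, [0.5521, 0.3714])]
scene carton [([364.1, 231.8], 0.76, [0.5943, 0.2188])]
scene rack []
scene spacer_1 [([293.3, 223.9], 0.86, [0.55, 0.3679]), ([276.3, 229.8], 0.81, [0.517, 0.391]), ([313.4, 198.2], 0.8, [0.6453, 0.3707]), ([252.5, 241.2], 0.79, [0.4643, 0.4172]), ([226.1, 208.8], 0.58, [0.5207, 0.5289])]
```

View pics/wrist2.png

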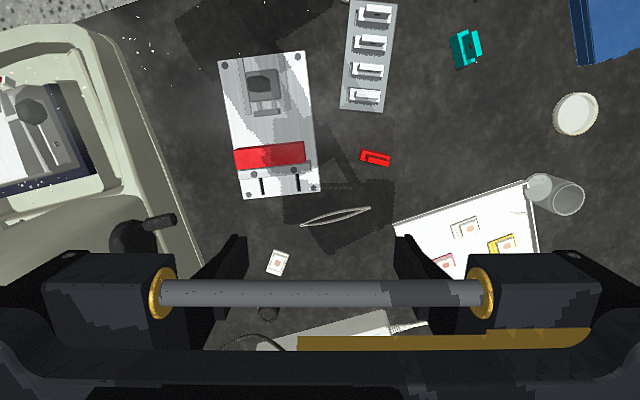

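Clear view: jig plate with corners near (218,60), (304,51), (320,193), (244,199), carton at (270,157), rack column at (368,55) with 4 silver spacers. The red decoy is at (375,157) and the turquoise one at (465,48), both outside the rack. Next I'll fit the outlines.

```bash
cat > fit.py <<'E'
from look import *
import pickle
def fits(c,items=(("jig",.012),("rack",.016),("carton",.040))):
    for q,z in items:
        for r in bot.silhouettes(c,q)[:2]:
            m=r['pixels'].astype(np.uint8)
            cn=max(cv2.findContours(m,0,1)[0],key=cv2.contourArea).reshape(-1,2).astype(float)
            P=onplane(c,cn,z)[:,:2]
            b=cv2.minAreaRect((P*1000).astype(np.float32))
            print(q,round(r['confidence'],2),np.round(b[0],1),np.round(b[1],1),round(b[2],1),'px',np.round(r['centre']))
E
python3 - <<'E'
from fit import *
cs=pickle.load(open("cs2.pkl","rb")); fits(cs['wrist'])
E
```

```text
jig 0.64 [567.  223.2] [131.7 216.7] 81.3 px [270. 110.]
rack 0.62 [504.  386.6] [ 68.5 146.5] 70.7 px [361.  60.]
carton 0.89 [600.7 213.8] [106.   33.6] 80.9 px [270. 155.]
carton 0.61 [565.7 227.3] [122.3 201.6] 81.6 px [271. 108.]
```

Emit:
{"name": "play_rows", "arguments": {
  "moves": [
    [[19,12,42,0,0,0],[19,12,42,0,0,0],[19,12,42,0,0,0],[19,12,42,0,0,0],[19,12,42,0,0,0]]
  ]
}}

```text
time_s: 6.55
position: [0.552, 0.3705, 0.1314]
tcp_rot: [[-0.968, 0.251, 0.001], [0.251, 0.968, 0.001], [-0.001, 0.001, -1.0]]
force: [0.3, 1.1, 0.7]
opening: 1.002
grasp_force: 0.0
```

Emit:
{"name": "play_rows", "arguments": {
  "moves": [
    [[0,0,0,0,0,0.082],[0,0,0,0,0,0]]
  ]
}}

```text
time_s: 6.75
position: [0.551, 0.3702, 0.1307]
tcp_rot: [[-0.945, 0.328, -0.003], [0.328, 0.945, -0.001], [0.002, -0.002, -1.0]]
force: [-0.3, -0.0, 0.3]
opening: 0.997
grasp_force: 0.0
```

```bash
python3 - <<'E'
from fit import *
s=bot.read_state(); print(s['time_s'],s['position'],s['tcp_rot'][:2])
c=look("wrist","w3",("spacer_1","jaw_grip","carton","stop")); fits(c)
P=s['position'].copy()
for z in (.066,.012):print(proj(c,[P[0],P[1],z]))
# predicted tab top outline for spacer at rack x=51
a=np.radians(-19.3);R=np.array([[np.cos(a),-np.sin(a)],[np.sin(a),np.cos(a)]])
im=c['image'].copy()
for X in (-51,-17,17,51):
    q=np.array([504,386.6])+np.array([[X+dx,dy] for dx,dy in((-4,-16),(4,-16),(4,16),(-4,16))])@R.T
    p=proj(c,np.c_[q/1000,np.full(4,.066)]); cv2.polylines(im,[np.int32(p*8)],True,(0,0,255),1,16,3)
cv2.imwrite("pics/w3c.png",cv2.resize(im[0:300,150:500],(700,600),interpolation=3))
E
```

```text
6.75 [0.55103049 0.37020226 0.13069261] [[-0.9446215   0.32814843 -0.00297158]
 [ 0.32815358  0.94462329 -0.00144062]]
wrist spacer_1 [([321.7, 158.2], 0.94, [0.5173, 0.3809]), ([348.3, 274.7], 0.89, [0.6399, 0.3674]), ([477.1, 115.6], 0.86, [0.526, 0.522]), ([323.9, 79.6], 0.66, [0.4547, 0.4045]), ([325.4, 123.2], 0.65, [0.4891, 0.3941]), ([324.2, 196.7], 0.62, [0.5525, 0.3712])]
wrist jaw_grip [([131.3, 219.0], 0.89, [0.5038, 0.2318])]
wrist carton []
wrist stop []
jig 0.89 [530.7 228.9] [137.  144.8] 81.3 px [181. 207.]
rack 0.89 [504.3 386.9] [ 66.9 145. ] 70.7 px [326. 112.]
carton 0.63 [620.8 258.7] [7.9 4.5] 71.4 px [234. 309.]
carton 0.59 [524.7 246.3] [121.5 128.8] 81.1 px [184. 206.]
[[322.88986596 218.56127601]]
[[322.68086834 197.45529383]]
```

View pics/w3c.png

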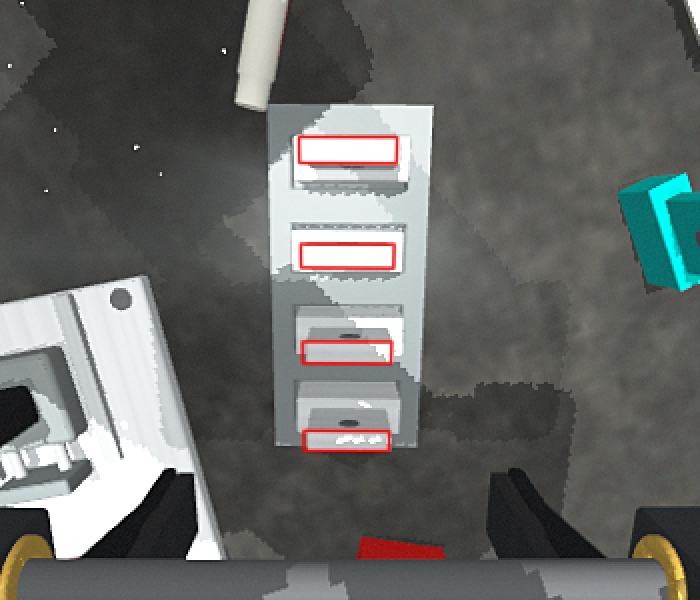

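The predicted tab outlines (red) line up with the four silver spacers. The target is the lowest one at crop (347,440), and the red and turquoise parts lie apart from it. I'll descend and grip it.

Emit:
{"name": "play_rows", "arguments": {
  "moves": [
    [[-1.4,0,38,0,0,0],[0,0,30,0,0,0],[0,0,9.5,0,0,0],[0,0,0,0,0,0]]
  ]
}}

```text
time_s: 7.55
position: [0.5528, 0.3688, 0.0537]
tcp_rot: [[-0.944, 0.33, -0.003], [0.33, 0.944, -0.001], [0.002, -0.002, -1.0]]
force: [0.5, 1.1, 0.7]
opening: 1.0
grasp_force: 0.0
```

Emit:
{"name": "play_rows", "arguments": {
  "moves": [
    [[0,0,0,0,0,0],[0,0,0,0,0,0],[0,0,0,0,0,0],[0,0,0,0,0,0],[0,0,0,0,0,0]]
  ],
  "fingers": -1
}}

```text
time_s: 8.05
position: [0.554, 0.3696, 0.0557]
tcp_rot: [[-0.944, 0.329, 0.001], [0.329, 0.944, 0.0], [-0.001, 0.001, -1.0]]
force: [0.4, 0.7, -0.6]
opening: 0.628
grasp_force: 0.0
```

Emit:
{"name": "play_rows", "arguments": {
  "moves": [
    [[0,0,0,0,0,0],[0,0,0,0,0,0],[0,0,0,0,0,0],[0,0,0,0,0,0],[0,0,0,0,0,0]]
  ]
}}

```text
time_s: 8.55
position: [0.5538, 0.3695, 0.0551]
tcp_rot: [[-0.944, 0.33, 0.0], [0.33, 0.944, 0.0], [-0.0, 0.0, -1.0]]
force: [0.5, 0.3, -0.0]
opening: 0.363
grasp_force: 30.0
```

Emit:
{"name": "play_rows", "arguments": {
  "moves": [
    [[0,0,-10,0,0,0],[0,0,-20,0,0,0],[0,0,-25,0,0,0],[0,0,0,0,0,0]]
  ]
}}

```text
time_s: 8.95
position: [0.556, 0.3704, 0.1141]
tcp_rot: [[-0.944, 0.329, 0.007], [0.329, 0.944, 0.003], [-0.005, 0.005, -1.0]]
force: [0.7, -0.4, -0.3]
opening: 0.363
grasp_force: 30.0
```

```bash
python3 - <<'E'
from fit import *
for i in range(4):
    s=bot.read_state(); print(s['time_s'],s['position'],s['tcp_rot'][:2,0],s['force'],s['opening'],s['grasp_force'])
E
```

```text
8.95 [0.55601599 0.37038434 0.11414413] [-0.94419931  0.32932922] [ 0.69470552 -0.42224396 -0.29631041] 0.36323551263309306 29.99982798937708
8.95 [0.55601599 0.37038434 0.11414413] [-0.94419931  0.32932922] [ 0.69470552 -0.42224396 -0.29631041] 0.36323551263309306 29.99982798937708
8.95 [0.55601599 0.37038434 0.11414413] [-0.94419931  0.32932922] [ 0.69470552 -0.42224396 -0.29631041] 0.36323551263309306 29.99982798937708
8.95 [0.55601599 0.37038434 0.11414413] [-0.94419931  0.32932922] [ 0.69470552 -0.42224396 -0.29631041] 0.36323551263309306 29.99982798937708
```

```bash
python3 - <<'E'
from h import *
import pickle
cs=pickle.load(open("cs2.pkl","rb"))
def tri(p1,p2):
    A=[]
    for n,p in (("wrist",p1),("side",p2)):
        c=cs[n];a=onplane(c,[p],0)[0];b=onplane(c,[p],.2)[0];d=(b-a)/np.linalg.norm(b-a);A.append((a,d))
    M=sum(np.eye(3)-np.outer(d,d) for a,d in A);v=sum((np.eye(3)-np.outer(d,d))@a for a,d in A)
    return np.linalg.solve(M,v)
print(tri((160,222),(302,118)))
print(onplane(cs['wrist'],[(125,60),(170,160),(200,255)],.0),onplane(cs['side'],[(250,150),(370,163),(330,150)],.0))
im=cs['side']['image'][20:220,230:430];cv2.imwrite("pics/m.png",cv2.resize(im,(600,600),interpolation=3))
E
```

```text
[0.62441502 0.11841879 0.20409505]
[[4.11385231e-01 3.68307408e-02 5.55111512e-17]
 [5.71073738e-01 4.41670238e-02 0.00000000e+00]
 [7.46726230e-01 2.81234498e-02 0.00000000e+00]] [[ 0.83683359  0.01575196  0.        ]
 [ 0.44164549  0.0164515   0.        ]
 [ 0.57756211 -0.03049114  0.        ]]
```

View pics/m.png

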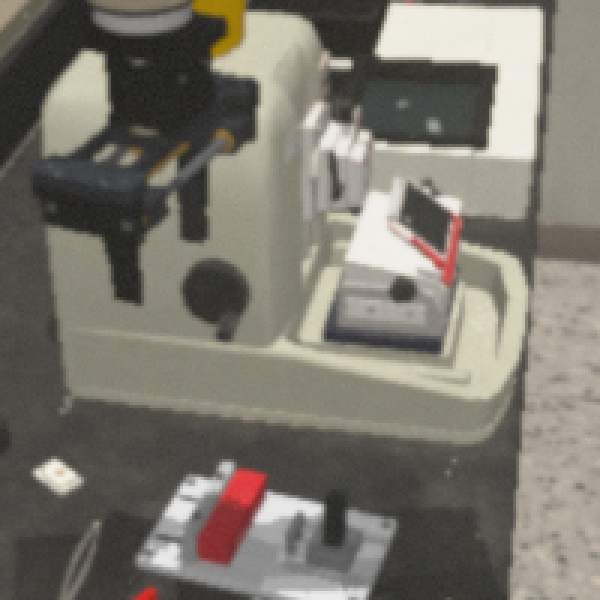

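```bash
python3 - <<'E'
from h import *
import pickle
cs=pickle.load(open("cs2.pkl","rb"))
def tri(p1,p2):
    A=[]
    for n,p in (("wrist",p1),("side",p2)):
        c=cs[n];a=onplane(c,[p],0)[0];b=onplane(c,[p],.2)[0];d=(b-a)/np.linalg.norm(b-a);A.append((a,d))
    M=sum(np.eye(3)-np.outer(d,d) for a,d in A);v=sum((np.eye(3)-np.outer(d,d))@a for a,d in A)
    X=np.linalg.solve(M,v); return X.round(3),[proj(cs[n],X).round(1).tolist() for n in ("wrist","side")]
for w in ((172,220),(165,222)): print("handle",tri(w,(305.5,130)))
print("disk",tri((130,238),(301.7,116.7)))
E
python3 -c "
import cv2
a=cv2.imread('pics/wrist2.png')[150:300,60:260];cv2.imwrite('pics/m2.png',cv2.resize(a,(800,600),interpolation=3))"
```

```text
handle (array([0.629, 0.101, 0.156]), [[[170.9, 217.6]], [[304.4, 129.8]]])
handle (array([0.632, 0.085, 0.145]), [[[164.1, 220.1]], [[304.6, 129.9]]])
disk (array([0.643, 0.048, 0.164]), [[[131.9, 241.6]], [[303.4, 116.9]]])
```

View pics/m2.png

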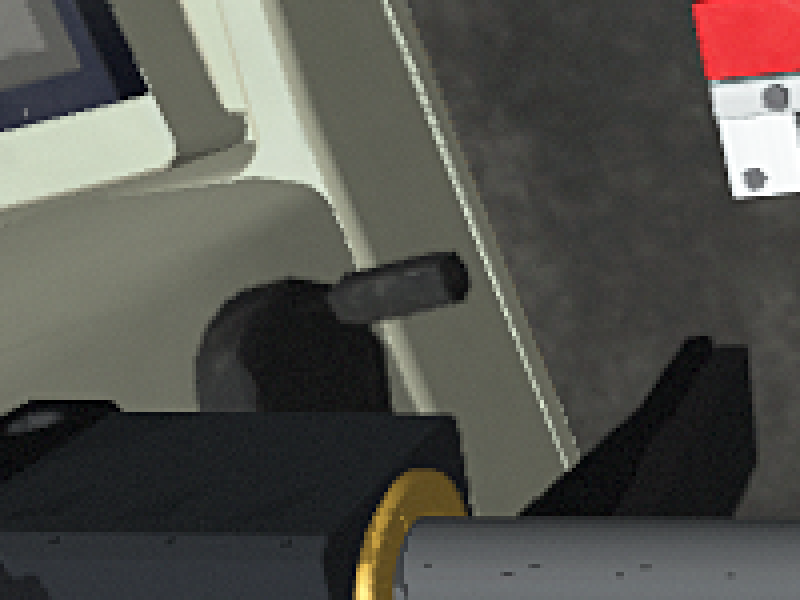

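The handwheel handle is at crop (460,275), about world (0.628, 0.105, 0.16). The gripper body will end at about y 0.128, so it clears. Now I'll carry the spacer over the jig.

Emit:
{"name": "play_rows", "arguments": {
  "moves": [
    [[0,0,-5,0,0,-0.092],[0,0,-5,0,0,-0.092],[-11,-35,0,0,0,0],[-11,-35,0,0,0,0],[-11,-35,0,0,0,0]]
  ]
}}

```text
time_s: 9.45
position: [0.5698, 0.2595, 0.1195]
tcp_rot: [[-0.989, 0.15, -0.001], [0.15, 0.989, -0.001], [0.001, -0.001, -1.0]]
force: [0.7, -0.1, -0.9]
opening: 0.363
grasp_force: 30.0
```

Emit:
{"name": "play_rows", "arguments": {
  "moves": [
    [[-11,-36,0,0,0,0],[0,0,0,0,0,0],[0,0,0,0,0,0]]
  ]
}}

```text
time_s: 9.75
position: [0.5756, 0.2224, 0.1196]
tcp_rot: [[-0.988, 0.154, -0.001], [0.154, 0.988, 0.0], [0.001, -0.0, -1.0]]
force: [0.2, 0.2, -0.3]
opening: 0.366
grasp_force: 30.0
```

```bash
python3 - <<'E'
from fit import *
s=bot.read_state(); print(s['time_s'],s['position'],s['tcp_rot'],s['force'])
c=look("wrist","w4",("spacer_1","jaw_grip","carton","stop")); fits(c)
c=look("side","s4",("spacer_1","jaw_grip","carton","stop")); 
a=cv2.imread("pics/w4.png")[60:330,180:460];b=c['image'][140:280,260:400]
cv2.imwrite("pics/v4.png",np.hstack([cv2.resize(a,(420,405),interpolation=3),cv2.resize(b,(380,405),interpolation=3)]))
E
```

```text
9.75 [0.57564908 0.22243911 0.11964535] [[-9.88140751e-01  1.53545023e-01 -1.33517448e-03]
 [ 1.53545048e-01  9.88141645e-01  8.42569079e-05]
 [ 1.33227874e-03 -1.21751746e-04 -9.99999105e-01]] [ 0.24494762  0.15353739 -0.27689864]
wrist spacer_1 [([499.7, 106.2], 0.95, [0.5176, 0.3811]), ([531.0, 19.6], 0.68, [0.4553, 0.4053]), ([514.2, 67.3], 0.58, [0.4886, 0.3927])]
wrist jaw_grip [([321.2, 118.7], 0.78, [0.5028, 0.2324])]
wrist carton []
wrist stop []
jig 0.96 [543.7 226.2] [131.1 167.8] 80.8 px [321. 137.]
rack 0.81 [510.3 380.9] [ 73.9 131.8] 70.3 px [496. 120.]
carton 0.86 [587.1 172.6] [24.4 45.2] 49.9 px [275. 232.]
side spacer_1 [([281.4, 234.6], 0.74, [0.6358, 0.3697]), ([349.2, 258.8], 0.72, [0.4517, 0.4175]), ([311.3, 290.8], 0.7, [0.5237, 0.5263]), ([325.8, 245.1], 0.53, [0.5159, 0.3843]), ([333.6, 252.3], 0.47, [0.4926, 0.4041]), ([315.1, 181.8], 0.42, [0.592, 0.1445])]
side jaw_grip [([340.9, 188.1], 0.69, [0.5029, 0.2283])]
side carton [([298.5, 194.1], 0.72, [0.6263, 0.2137]), ([304.7, 194.1], 0.55, [0.6088, 0.2105])]
side stop [([299.4, 195.9], 0.77, [0.622, 0.2207])]
```

View pics/v4.png

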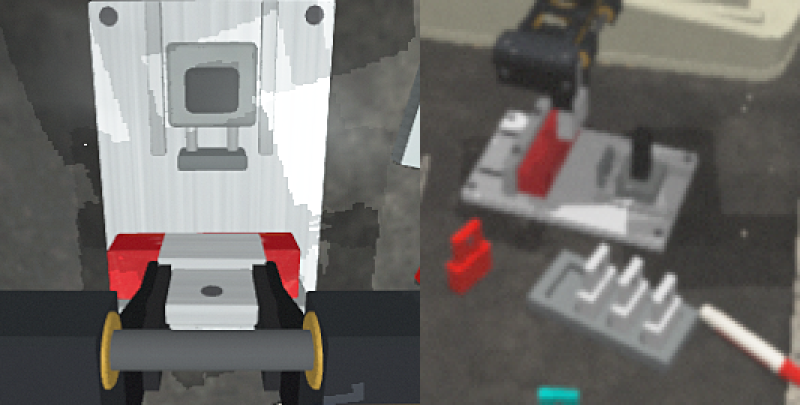

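The picture shows the spacer held square and centred on the pad (crop column 212), with the carton behind it and the jig clear. I'll measure the gap directly from the edges.

```bash
python3 - <<'E'
from fit import *
c=bot.capture("wrist");im=c['image'].astype(int)
b,g,r=im[...,0],im[...,1],im[...,2]
red=(r>110)&(g<90)&(b<90)
print("red cols/first rows",[(x,int(np.argmax(red[150:260,x])+150)) for x in (256,262,268,274,280,358,364,370,376)])
px=[(x,np.argmax(red[150:260,x])+150-.5) for x in (258,264,270,276,282,358,364,370,374)]
o=np.array([.5448,.2266]);a=np.radians(-8.8);xh=np.array([np.cos(a),np.sin(a)]);yh=np.array([-xh[1],xh[0]])
def jig(px,z): P=onplane(c,px,z)[:,:2]-o; return (np.c_[P@xh,P@yh]*1000).round(1)
print(jig(px,.012).tolist())
gray=cv2.cvtColor(c['image'],cv2.COLOR_BGR2GRAY)
for x in (305,320,335): print(x,gray[140:190,x].tolist())
# predicted pad front top edge and plate back edge
for z in (.04,.014): print(proj(c,np.r_[o,z]))
print(proj(c,np.r_[o-.085*xh,.012]), gray[50:72,335].tolist())
E
```

```text
red cols/first rows [(256, 217), (262, 215), (268, 215), (274, 215), (280, 215), (358, 215), (364, 215), (370, 215), (376, 223)]
[[44.1, -56.6], [44.1, -51.1], [44.1, -45.7], [44.0, -40.3], [44.0, -34.9], [43.8, 33.7], [43.8, 39.1], [43.8, 44.6], [47.7, 48.4]]
305 [170, 169, 148, 136, 156, 217, 211, 208, 169, 168, 171, 171, 169, 168, 170, 171, 170, 170, 172, 174, 152, 96, 101, 106, 133, 133, 132, 130, 131, 130, 128, 124, 117, 170, 227, 217, 215, 217, 216, 216, 217, 216, 217, 215, 214, 214, 216, 215, 215, 216]
320 [171, 166, 150, 118, 164, 225, 218, 216, 217, 217, 216, 216, 217, 216, 216, 218, 222, 221, 119, 98, 104, 106, 103, 109, 132, 136, 134, 133, 131, 131, 130, 128, 117, 166, 226, 218, 216, 214, 214, 215, 214, 216, 213, 213, 214, 214, 215, 216, 214, 213]
335 [149, 146, 136, 129, 146, 184, 177, 178, 177, 176, 177, 175, 173, 174, 174, 175, 173, 175, 177, 176, 133, 100, 103, 110, 133, 137, 133, 132, 134, 132, 129, 127, 116, 169, 227, 220, 219, 217, 218, 219, 218, 219, 219, 218, 218, 218, 218, 218, 218, 219]
[[320.73629959 173.71699976]]
[[320.76100064 166.96622935]]
[[321.04256578  58.94425474]] [50, 54, 49, 54, 52, 52, 54, 51, 49, 125, 220, 212, 215, 214, 213, 214, 214, 213, 214, 213, 213, 213]
```

The gap measures about 44.5 mm, so the jaw needs about 28.5 mm of its 36 mm travel to meet one spacer. That leaves enough travel to press the pad halfway (jaw at about 34.5), so one spacer should do, and the push will confirm it. I'll lower it now.

Emit:
{"name": "play_rows", "arguments": {
  "moves": [
    [[-2.5,0,30,0,0,0],[0,0,20,0,0,0],[0,0,5,0,0,0],[0,0,0,0,0,0]]
  ]
}}

```text
time_s: 10.85
position: [0.5778, 0.2228, 0.0643]
tcp_rot: [[-0.988, 0.151, -0.002], [0.151, 0.988, -0.0], [0.002, -0.001, -1.0]]
force: [0.3, -0.1, -0.8]
opening: 0.365
grasp_force: 30.0
```

Emit:
{"name": "play_rows", "arguments": {
  "moves": [
    [[0,0,1,0,0,0],[0,0,1,0,0,0],[0,0,0,0,0,0]]
  ]
}}

```text
time_s: 11.15
position: [0.5789, 0.2231, 0.0639]
tcp_rot: [[-0.989, 0.151, 0.002], [0.151, 0.989, 0.0], [-0.001, 0.001, -1.0]]
force: [0.4, -0.3, 0.0]
opening: 0.367
grasp_force: 30.0
```

Emit:
{"name": "play_rows", "arguments": {
  "moves": [
    [[0,0,1,0,0,0],[0,0,0,0,0,0]]
  ]
}}

```text
time_s: 11.35
position: [0.5784, 0.223, 0.0623]
tcp_rot: [[-0.989, 0.151, 0.0], [0.151, 0.989, 0.0], [-0.0, 0.0, -1.0]]
force: [-0.2, 0.1, -0.5]
opening: 0.363
grasp_force: 30.0
```

Emit:
{"name": "play_rows", "arguments": {
  "moves": [
    [[0,0,1,0,0,0],[0,0,0,0,0,0]]
  ]
}}

```text
time_s: 11.55
position: [0.5782, 0.223, 0.061]
tcp_rot: [[-0.989, 0.151, -0.0], [0.151, 0.989, -0.0], [0.0, -0.0, -1.0]]
force: [-0.1, 0.5, 0.0]
opening: 0.366
grasp_force: 30.0
```

Emit:
{"name": "play_rows", "arguments": {
  "moves": [
    [[0,0,0.7,0,0,0],[0,0,0,0,0,0]]
  ]
}}

```text
time_s: 11.75
position: [0.5784, 0.223, 0.0603]
tcp_rot: [[-0.988, 0.151, -0.0], [0.151, 0.988, 0.0], [0.0, 0.0, -1.0]]
force: [0.9, 0.0, -0.9]
opening: 0.364
grasp_force: 30.0
```

Emit:
{"name": "play_rows", "arguments": {
  "moves": [
    [[0,0,0.7,0,0,0],[0,0,0,0,0,0]]
  ]
}}

```text
time_s: 11.95
position: [0.5785, 0.223, 0.0601]
tcp_rot: [[-0.989, 0.151, 0.0], [0.151, 0.989, 0.0], [-0.0, 0.0, -1.0]]
force: [-0.7, 0.2, 2.4]
opening: 0.365
grasp_force: 30.0
```

Emit:
{"name": "play_rows", "arguments": {
  "moves": [
    [[0,0,0,0,0,0],[0,0,0,0,0,0],[0,0,0,0,0,0],[0,0,0,0,0,0],[0,0,0,0,0,0]]
  ],
  "fingers": 0.6
}}

```text
time_s: 12.45
position: [0.5783, 0.223, 0.0595]
tcp_rot: [[-0.988, 0.151, -0.0], [0.151, 0.988, -0.0], [0.0, -0.0, -1.0]]
force: [0.9, -0.3, 0.1]
opening: 0.726
grasp_force: 0.0
```

Emit:
{"name": "play_rows", "arguments": {
  "moves": [
    [[0,0,-25,0,0,0],[0,0,-40,0,0,0],[0,0,0,0,0,0]]
  ]
}}

```text
time_s: 12.75
position: [0.582, 0.2238, 0.1296]
tcp_rot: [[-0.988, 0.151, 0.01], [0.151, 0.989, 0.002], [-0.01, 0.004, -1.0]]
force: [0.4, -0.2, 0.1]
opening: 0.801
grasp_force: 0.0
```

```bash
python3 - <<'E'
from fit import *
s=bot.read_state(); print(s['time_s'],s['position'],s['tcp_rot'][:2,0],s['opening'])
c=look("wrist","w5",("spacer_1","jaw_grip","jaw"))
cv2.imwrite("pics/w5c.png",cv2.resize(c['image'][40:300,190:450],(600,600),interpolation=3))
E
```

```text
12.75 [0.5820176  0.22382617 0.12957058] [-0.98846856  0.15110434] 0.8010246840657619
wrist spacer_1 [([523.4, 17.0], 0.88, [0.4586, 0.4061]), ([506.8, 58.2], 0.76, [0.4878, 0.3932]), ([493.6, 97.9], 0.75, [0.5182, 0.3826]), ([317.7, 191.6], 0.6, [0.5784, 0.2202]), ([469.8, 232.4], 0.6, [0.6425, 0.362])]
wrist jaw_grip [([318.5, 107.9], 0.95, [0.5031, 0.2329])]Traceback (most recent call last):
  File "<stdin>", line 3, in <module>
  File "look.py", line 6, in look
    print(n,q,[(np.round(r['centre'],1).tolist(),round(r['confidence'],2),onplane(c,r['centre'],{'jaw_grip':.066,'stop':.012,'carton':.012,'spacer_1':.006}.get(q,0))[0][:2].round(4).tolist()) for r in bot.pinpoint(c,q)])
                                                                                                                                                                                                         ~~~~~~~~~~~~^^^^^
ValueError: it knows: carton, cassette, forceps, jaw_grip, jig, marker, rack, spacer, stop
```

Emit:
{"name": "play_rows", "arguments": {
  "moves": [
    [[30,-1.5,0,0,0,0],[30,-1.5,0,0,0,0],[19,0,0,0,0,0],[0,0,0,0,0,0],[0,0,0,0,0,0]]
  ]
}}

```text
time_s: 13.4
position: [0.5001, 0.232, 0.124]
tcp_rot: [[-0.989, 0.151, -0.0], [0.151, 0.989, -0.0], [0.0, -0.0, -1.0]]
force: [0.9, 0.2, -0.1]
opening: 0.799
grasp_force: 0.0
```

```bash
python3 - <<'E'
from fit import *
s=bot.read_state(); print(s['time_s'],s['position'],s['tcp_rot'],s['opening'])
for n in("side","scene"): look(n,n+"6",("spacer_1","jaw_grip"))
E
```

```text
13.4 [0.50012059 0.2320174  0.1239505 ] [[-9.88576108e-01  1.50722378e-01 -2.09388739e-04]
 [ 1.50722426e-01  9.88576094e-01 -2.36323447e-04]
 [ 1.71377470e-04 -2.65183292e-04 -9.99999950e-01]] 0.7990093589804336
side spacer_1 [([349.1, 256.4], 0.75, [0.453, 0.4101]), ([312.1, 198.4], 0.6, [0.5858, 0.2182]), ([279.7, 235.5], 0.59, [0.6394, 0.3736]), ([308.7, 289.5], 0.54, [0.5303, 0.5239]), ([333.5, 247.1], 0.47, [0.4957, 0.3873])]
side jaw_grip [([340.3, 189.5], 0.84, [0.5036, 0.2343])]
scene spacer_1 [([226.9, 208.8], 0.89, [0.5216, 0.5273]), ([254.5, 244.1], 0.86, [0.4592, 0.4087]), ([266.9, 237.0], 0.68, [0.4891, 0.397]), ([278.2, 228.9], 0.64, [0.5213, 0.3888]), ([315.8, 199.4], 0.53, [0.6442, 0.3637]), ([358.8, 236.4], 0.46, [0.5821, 0.2252])]
scene jaw_grip [([338.9, 234.5], 0.56, [0.5139, 0.2387])]
```

Emit:
{"name": "play_rows", "arguments": {
  "moves": [
    [[-3,0.5,0,0,0,0],[0,0,35,0,0,0],[0,0,22,0,0,0],[0,0,6,0,0,0],[0,0,0,0,0,0]]
  ]
}}

```text
time_s: 14.2
position: [0.5026, 0.2318, 0.0609]
tcp_rot: [[-0.988, 0.151, -0.002], [0.151, 0.988, -0.0], [0.002, -0.001, -1.0]]
force: [-0.4, 0.5, 1.4]
opening: 0.802
grasp_force: 0.0
```

Emit:
{"name": "play_rows", "arguments": {
  "moves": [
    [[0,0,0,0,0,0],[0,0,0,0,0,0],[0,0,0,0,0,0],[0,0,0,0,0,0],[0,0,0,0,0,0]]
  ],
  "fingers": -1
}}

```text
time_s: 14.7
position: [0.5031, 0.2321, 0.0621]
tcp_rot: [[-0.989, 0.151, 0.001], [0.151, 0.989, 0.0], [-0.001, 0.0, -1.0]]
force: [0.3, 0.2, 0.4]
opening: 0.428
grasp_force: 0.0
```

Emit:
{"name": "play_rows", "arguments": {
  "moves": [
    [[0,0,0,0,0,0],[0,0,0,0,0,0],[0,0,0,0,0,0],[0,0,0,0,0,0],[0,0,0,0,0,0]]
  ]
}}

```text
time_s: 15.2
position: [0.5036, 0.2336, 0.0618]
tcp_rot: [[-0.988, 0.152, 0.002], [0.152, 0.988, 0.002], [-0.002, 0.003, -1.0]]
force: [0.2, 5.4, -0.9]
opening: 0.249
grasp_force: 30.0
```

Emit:
{"name": "play_rows", "arguments": {
  "moves": [
    [[0,1.4,0,0,0,0],[0,0,0,0,0,0]]
  ]
}}

```text
time_s: 15.4
position: [0.5035, 0.2337, 0.0618]
tcp_rot: [[-0.988, 0.151, 0.001], [0.151, 0.988, 0.0], [-0.001, 0.001, -1.0]]
force: [1.1, 2.2, -0.1]
opening: 0.248
grasp_force: 30.0
```

Emit:
{"name": "play_rows", "arguments": {
  "moves": [
    [[-3,0,0,0,0,0],[-5,0,0,0,0,0],[-5,0,0,0,0,0],[-5,0,0,0,0,0],[0,0,0,0,0,0]]
  ]
}}

```text
time_s: 15.9
position: [0.5227, 0.2308, 0.0618]
tcp_rot: [[-0.988, 0.152, 0.003], [0.152, 0.988, 0.001], [-0.003, 0.001, -1.0]]
force: [2.7, 4.1, -0.3]
opening: 0.25
grasp_force: 30.0
```

Emit:
{"name": "play_rows", "arguments": {
  "moves": [
    [[-1.5,0,0,0,0,0],[-1.5,0,0,0,0,0],[-1,0,0,0,0,0],[0,0,0,0,0,0]]
  ]
}}

```text
time_s: 16.3
position: [0.5251, 0.2304, 0.0618]
tcp_rot: [[-0.988, 0.151, 0.001], [0.151, 0.988, 0.001], [-0.001, 0.001, -1.0]]
force: [0.3, 5.5, 1.9]
opening: 0.25
grasp_force: 30.0
```

Emit:
{"name": "play_rows", "arguments": {
  "moves": [
    [[-1.5,0.7,0,0,0,0],[-1,0.4,0,0,0,0],[0,0,0,0,0,0]]
  ]
}}

```text
time_s: 16.6
position: [0.5274, 0.2302, 0.0618]
tcp_rot: [[-0.989, 0.151, -0.0], [0.151, 0.989, -0.001], [0.0, -0.001, -1.0]]
force: [-0.3, -0.2, 3.7]
opening: 0.251
grasp_force: 30.0
```

Emit:
{"name": "play_rows", "arguments": {
  "moves": [
    [[-1,0.1,0,0,0,0],[-1,0,0,0,0,0],[0,0,0,0,0,0]]
  ]
}}

```text
time_s: 16.9
position: [0.5292, 0.2299, 0.0617]
tcp_rot: [[-0.989, 0.151, -0.001], [0.151, 0.989, -0.001], [0.001, -0.001, -1.0]]
force: [-1.8, -2.0, 5.0]
opening: 0.25
grasp_force: 30.0
```

Emit:
{"name": "play_rows", "arguments": {
  "moves": [
    [[-1,0.1,0,0,0,0],[-1,0,0,0,0,0],[0,0,0,0,0,0]]
  ]
}}

```text
time_s: 17.2
position: [0.5312, 0.2296, 0.0617]
tcp_rot: [[-0.989, 0.151, -0.001], [0.151, 0.989, -0.001], [0.001, -0.001, -1.0]]
force: [-1.6, -2.2, 5.0]
opening: 0.253
grasp_force: 30.0
```

Emit:
{"name": "play_rows", "arguments": {
  "moves": [
    [[-1,0,0,0,0,0],[0,0,0,0,0,0],[0,0,0,0,0,0]]
  ]
}}

```text
time_s: 17.5
position: [0.532, 0.2295, 0.0617]
tcp_rot: [[-0.989, 0.151, -0.001], [0.151, 0.989, -0.001], [0.001, -0.001, -1.0]]
force: [-2.9, -1.7, 5.3]
opening: 0.251
grasp_force: 30.0
```

Emit:
{"name": "play_rows", "arguments": {
  "moves": [
    [[-1,-0.3,-0.6,0,0,0],[0,0,0,0,0,0],[0,0,0,0,0,0]]
  ]
}}

```text
time_s: 17.8
position: [0.5325, 0.2294, 0.0618]
tcp_rot: [[-0.989, 0.151, -0.002], [0.151, 0.989, -0.001], [0.002, -0.001, -1.0]]
force: [-1.9, -0.9, 1.0]
opening: 0.25
grasp_force: 30.0
```

Emit:
{"name": "play_rows", "arguments": {
  "moves": [
    [[-1,0,0,0,0,0],[0,0,0,0,0,0],[0,0,0,0,0,0]]
  ]
}}

```text
time_s: 18.1
position: [0.5335, 0.2293, 0.0618]
tcp_rot: [[-0.989, 0.151, -0.002], [0.151, 0.989, -0.001], [0.002, -0.001, -1.0]]
force: [-2.2, -1.2, -0.9]
opening: 0.253
grasp_force: 30.0
```

Emit:
{"name": "play_rows", "arguments": {
  "moves": [
    [[-1,0,0,0,0,0],[0,0,0,0,0,0],[0,0,0,0,0,0]]
  ]
}}

```text
time_s: 18.4
position: [0.5344, 0.2292, 0.0618]
tcp_rot: [[-0.989, 0.151, -0.002], [0.151, 0.989, -0.001], [0.002, -0.001, -1.0]]
force: [-3.7, -1.9, -1.8]
opening: 0.252
grasp_force: 30.0
```

```bash
python3 - <<'E'
from fit import *
s=bot.read_state(); print(s['time_s'],s['position'],s['force'])
c=bot.capture("wrist");cv2.imwrite("pics/w7.png",c['image'])
for n in("side","scene"):
    d=look(n,n+"7",("spacer_1","carton","jaw_grip","stop"))
E
```

```text
18.4 [0.53444922 0.22915609 0.06178181] [-3.71984801 -1.88489698 -1.7532825 ]
side spacer_1 [([308.7, 291.8], 0.87, [0.5289, 0.5301]), ([351.2, 256.6], 0.62, [0.4478, 0.4097]), ([312.5, 197.8], 0.59, [0.5852, 0.2155]), ([336.2, 249.3], 0.51, [0.4878, 0.3933])]
side carton [([306.9, 197.0], 0.7, [0.6, 0.2215]), ([307.5, 199.5], 0.53, [0.5961, 0.2315])]
side jaw_grip [([331.0, 184.3], 0.71, [0.5319, 0.2174])]
side stop [([298.7, 195.2], 0.58, [0.6247, 0.2182])]
scene spacer_1 [([266.4, 235.5], 0.9, [0.4924, 0.4004]), ([253.7, 245.0], 0.82, [0.4563, 0.4087]), ([280.6, 231.3], 0.79, [0.5175, 0.3803]), ([228.1, 210.3], 0.6, [0.5187, 0.5218]), ([313.0, 198.5], 0.58, [0.644, 0.371]), ([358.8, 233.5], 0.5, [0.5899, 0.2289])]
scene carton [([364.3, 230.0], 0.55, [0.5994, 0.2207])]
scene jaw_grip [([348.9, 226.7], 0.92, [0.5427, 0.231])]
scene stop []
```

Emit:
{"name": "play_rows", "arguments": {
  "moves": [
    [[-1,0,0,0,0,0],[0,0,0,0,0,0],[0,0,0,0,0,0]]
  ]
}}

```text
time_s: 19.25
position: [0.5354, 0.229, 0.0618]
tcp_rot: [[-0.989, 0.151, -0.002], [0.151, 0.989, -0.001], [0.002, -0.001, -1.0]]
force: [-5.3, -2.6, -3.2]
opening: 0.252
grasp_force: 30.0
```

Emit:
{"name": "play_rows", "arguments": {
  "moves": [
    [[-1,-0.2,0,0,0,0],[0,0,0,0,0,0],[0,0,0,0,0,0]]
  ]
}}

```text
time_s: 19.55
position: [0.5362, 0.2289, 0.0618]
tcp_rot: [[-0.989, 0.151, -0.002], [0.151, 0.989, -0.0], [0.002, -0.001, -1.0]]
force: [-4.6, -1.9, -2.8]
opening: 0.249
grasp_force: 30.0
```

Emit:
{"name": "play_rows", "arguments": {
  "moves": [
    [[-1,-0.2,0.2,0,0,0],[0,0,0,0,0,0],[0,0,0,0,0,0]]
  ]
}}

```text
time_s: 19.85
position: [0.537, 0.2287, 0.0618]
tcp_rot: [[-0.988, 0.151, -0.002], [0.151, 0.988, -0.0], [0.002, -0.0, -1.0]]
force: [-5.6, -2.2, -0.8]
opening: 0.25
grasp_force: 30.0
```

```bash
python3 - <<'E'
from fit import *
s=bot.read_state(); print(s['time_s'],s['position'],s['force'])
c=bot.capture("wrist");cv2.imwrite("pics/w8.png",c['image'])
d=bot.capture("side")
a=c['image'][130:330,220:420];b=d['image'][150:250,270:370]
cv2.imwrite("pics/v8.png",np.hstack([cv2.resize(x,(400,400),interpolation=3) for x in(a,b)]))
E
```

```text
19.85 [0.53704491 0.22874755 0.06180336] [-5.55468031 -2.17909852 -0.78422563]
```

View pics/v8.png

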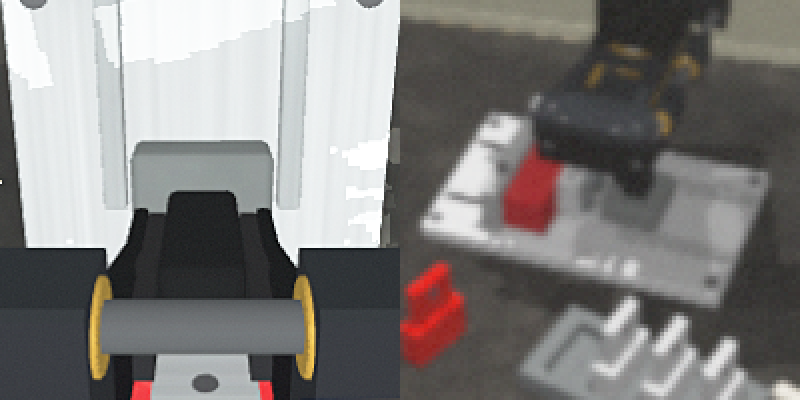

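Left, wrist: the jaw is forward, with the spacer tab standing square in line at (205,380) just ahead of the gripper. Right, side: carton at (533,190), spacer at about (575,185) against it, jaw behind, three spacers left in the rack. The force rises at the pad's spring rate (about 5 N at 33.9 mm travel), so one small step remains.

Emit:
{"name": "play_rows", "arguments": {
  "moves": [
    [[-0.9,-0.2,0,0,0,0],[0,0,0,0,0,0],[0,0,0,0,0,0]]
  ]
}}

```text
time_s: 20.25
position: [0.5376, 0.2287, 0.0618]
tcp_rot: [[-0.988, 0.151, -0.003], [0.151, 0.988, 0.0], [0.003, -0.0, -1.0]]
force: [-6.7, 0.5, -0.8]
opening: 0.251
grasp_force: 30.0
```

Emit:
{"name": "play_rows", "arguments": {
  "moves": [
    [[0,0,0,0,0,0],[0,0,0,0,0,0]]
  ]
}}

```text
time_s: 20.45
position: [0.5376, 0.2287, 0.0618]
tcp_rot: [[-0.988, 0.151, -0.003], [0.151, 0.988, 0.0], [0.003, -0.0, -1.0]]
force: [-5.4, -0.2, -1.9]
opening: 0.249
grasp_force: 30.0
```

Emit:
{"name": "play_rows", "arguments": {
  "moves": [
    [[0,0,0,0,0,0],[0,0,0,0,0,0]]
  ]
}}

```text
time_s: 20.65
position: [0.5377, 0.2286, 0.0618]
tcp_rot: [[-0.988, 0.151, -0.003], [0.151, 0.988, 0.0], [0.003, -0.0, -1.0]]
force: [-5.6, -1.2, -1.1]
opening: 0.25
grasp_force: 30.0
```

Emit:
{"name": "play_rows", "arguments": {
  "moves": [
    [[0,0,0,0,0,0],[0,0,0,0,0,0]]
  ]
}}

```text
time_s: 20.85
position: [0.5377, 0.2286, 0.0618]
tcp_rot: [[-0.988, 0.151, -0.003], [0.151, 0.988, 0.0], [0.003, -0.0, -1.0]]
force: [-6.0, 0.1, -0.8]
opening: 0.249
grasp_force: 30.0
```

```bash
python3 -c "
from rig import bot
print(bot.hand_in())"
```

```text
the job is handed in; nothing more can be done
None
```

I handed the job in at about 21 s. One spacer stands against the carton, enough for the roughly 44.5 mm gap, and the other three are still in the rack. The gripper is still holding the jaw at about 34.6 of 36 mm travel, at roughly 6 N, which by my estimate presses the pad in about 6 mm. No verdict came back.

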